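# Slide a marver under its spring clip

## Robot

A 7-joint arm with a two-finger parallel gripper is mounted at the origin on a cart in front of the work surface, level with it; the furniture and walls round the work are solid. World frame = base frame: x ahead of the robot, y to its left, z up, the work surface at z = 0. Lengths are in mm, angles in rad, forces in N, time in s.
With the tool pointing down it reaches from about 400 to 750 mm from the base axis. Payload 19.5 kg.
Tool frame: the origin (TCP) lies on the centre line of the jaws, within the pads' length; the fingertips stand 8 mm ahead of it and the grasp point (between the pads) lies 11 mm behind it; z points along the fingers, y is the line along which they close (so a half turn about z gives the same grasp; the last joint's range is limited). The gripper opens to 85 mm and grips with 20 to 120 N. Pads are 22 mm wide; open, the fingers measure 114 mm over their backs; the gripper's body (76 mm by 85 mm) begins 54 mm behind the grasp point. The pads swing forward as they close: fully open they stand 13 mm farther back than shut.
Start: joints at [1.282, 0.707, -0.028, 1.485, 0.022, 0.951, -0.075], TCP at [140.468, -557.552, 239.268] pointing down, gripper open.
Joint ranges: [-2.71, 2.71], [-0.32, 2.16], [-1.57, 1.52], [0, 2.45], [-1.46, 4.6], [0, 2.02], [-2.83, 2.83]. Speed limits (rad/s): [1.89, 1.89, 2.57, 2.57, 3.01, 3.01, 3.01].

## Interface

Orientations are given as a 3x3 rotation matrix whose columns are the frame's x, y, z axes.
In Python, from station import bot, optics, workorder gives the robot as it stands.
- The arm moves only by the shell command python3 -m inch 'ROWS'. ROWS is JSON, a list of rows, each an object of numbers: "tx", "ty", "tz": the shift along the tool's x, y, z in units of 25 mm (1.0 is 25 mm); "rx", "ry", "rz": the turn, a rotation vector about the tool's x, y, z in units of 8 degrees (1.0 is 8 degrees); "claw": the closure in counts, from 0 (fully open) to 255 (shut). In form: [{"tx": .., "ty": .., "tz": .., "rx": .., "ry": .., "rz": .., "claw": ..}, ...]. A call has exactly 8 rows; each row shifts and turns the commanded pose from where the row before left it, along the tool's axes as they then stand; what a row does not reach is not made up. A row lasts 1/10 s, in which the tool goes at most 50 mm and 8.59 degrees, less where a joint would pass 70% of its speed; a pose out of reach is approached as far as the arm can. A call is refused whole if a number of a shift passes 1 or a number of a turn 1, either way. A call with a gripper value outside its range is refused whole. The fingers move at their own pace and stop on an object; the grip force is fixed at half the most. Time passes only in rows, so rows that do not move let the fingers close, or fill a call up. It gives the time, the measured TCP pose, the force, the opening and the grip force at its end, in the units of the state.
- bot.get_state(): the state, without advancing time (a new reading comes with each control period).
- optics.camera(name): name is "side" or "top" or "wrist"; returns (picture, depth): 384x512x3 uint8, blue, green, red; 384x512 float32, mm along the optical axis (not along the pixel's ray), 0 where there is no reading.
- optics.camera_params(name): a dict with "K" (3x3 intrinsics, pixels), "T" (4x4, takes a point from camera to world coordinates). Camera axes: x right, y up, looking along -z (the intrinsics and any distortion apply to the point x, -y, -z); pixel columns grow to the right and rows downward; lengths in mm; the calibration is good to about 2 mm. A picture is of the moment at which its call begins: read the wrist's pose just before it. camera_params takes no time and is no camera call; for the wrist camera it gives the pose at the moment of the call.
- workorder.sign_off(): hands the job in; it is judged then, once.
The state is a dict: "clock": time; "q": joint angles; "qd": joint speeds; "effort": joint torques, N m; "position": TCP position; "eef_rot": TCP orientation; "force": force on the tool from outside, world axes, zero at the start; "wrist_torque": the same for the moment, N m; "gripper_width": finger opening in mm; "finger_force": force on a finger pad.
Only numpy, scipy, OpenCV 4.12 (cv2) and the standard library are available. Lean on these libraries where they do the work, as an engineer would, in place of code of your own. Each camera call takes 0.05 s, during which the arm holds its last target. There are 200 camera calls.

## Task

Load the black graphite marver into its holder: push the red thumb bar of the spring clip down with one fingertip and keep it down while the other fingertip pushes the marver along the bed, under the raised clip foot, until it is fully home against the end stop. Then let the clip come down on the marver and move clear, leaving the marver flat and clamped. Only push and press: do not lift the marver, and leave the two jars and the tape roll where they stand.

Things in the scene. Friction and masses are not known exactly. Their poses are not given: they have to be found in the camera images.
- holder: Fixed aluminium holder. Origin: on the bench top, under the middle of the bed's width; its x axis is the push direction, to the end stop; its y axis points to the clip's side. Bed top 16 mm above the bench, x -120 to +108 mm, y -46 to +46. Side rails x -45 to +105, inner faces y = +-39.5, 8 mm above the bed. 36 mm high brackets at y 45 to 52, x 8 to 16 and 96 to 104. 4 mm base plate, y -49 to +93.
- bed_end (a point): Point on the bed top (16 mm above the bench) at the middle of the end stop's face, holder x = +100 mm, y = 0. The stop is an aluminium wall 16 mm above the bed.
- marver: Loose black graphite plate, 110 x 75 x 16 mm, 0.24 kg, flat on the bed between the rails, part way in, short of the clip foot. Origin: centre of its underside. Its own y axis is the 110 mm length, along the holder's x axis (same or opposite sense); x is the width, z up. Fully home, its centre is at holder x = 45 mm, front edge on the stop.
- clip (a joint): Spring clip rocking about an axis along the holder's x, at holder y = 48 mm, 30 mm above the bench: 0 rad shut, 0.48 rad at its stop when the red bar is pressed down. About 2 N on the bar starts it, 8 N brings it to the stop; it springs back when let go. Above about 0.22 the foot clears the marver's top; below, it blocks the marver. Resting on the marver it reads about 0.17.
- thumb_bar (a point): Top of the red round bar (16 mm thick) along the holder's x axis, holder x = -125 to +96 mm; this point at x = -50. Press it anywhere and slide along it; behind x = 5 mm nothing else stands beside it. Shut: y = 78, top 34 mm above the bench; at 0.22 rad y = 76, top 28; at 0.48 rad y = 73, top 21, lower than the marver's top (32), so fingertips at one height press it and push the marver's rear face.
- clip_foot (a point): Middle of the underside of the clip's black rubber foot: 22 mm along the holder's x axis (x = 65 to 87 mm), 10 mm wide, holder y = 12 to 22 mm; 27.5 mm above the bench when shut, lower than the marver's top.
- purple_jar: Jar with white lid and purple content, 48 mm across, 62 mm high, origin centre of underside; beyond the end stop. Leave alone.
- teal_jar: Jar with white lid and teal content, 48 mm across, 74 mm high, origin centre of underside; on the clip's side of the holder. Leave alone.
- tape_roll: Black tape roll lying flat, 53 mm across, 19 mm high, origin centre of underside; on the clip's side of the holder. Leave alone.
Things that resemble listed ones, but are neither listed nor needed, are in the scene too. What is meant by the marver is not green, and is the smaller of those in its own colour.

How it is judged:
By the outcome, as a careful person would: the job done as asked, in the order asked, and still so for the second after the job is handed in, with the robot touching nothing.
It also fails if it takes over 40 s, if anything falls off the work surface, if the arm or the gripper's body presses on something with over 40 N, if the wrist force passes 120 N, or if a joint passes its speed limit or range.

## Working session

There is one attempt and no reset: what is moved stays moved. The work goes in short steps, Python scripts to look and compute and a shell command to move; the robot and the scene stay as the last step left them, time stands still between calls to the robot, and variables do not carry over. Pictures are saved under pics/ and viewed, at most 10 in all, crops included, and the job is handed in when it is done.

```bash
mkdir -p pics; ls
python3 - <<'E'
from station import bot, optics
import cv2,numpy as np
s=bot.get_state();print(s)
for n in("top","side"):
    p,d=optics.camera(n);cv2.imwrite(f"pics/{n}0.png",p);np.save(f"pics/{n}0.npy",d)
    c=optics.camera_params(n);print(n,c);np.savez(f"pics/{n}0c.npz",**{k:c[k] for k in("K","T")})
E
```

```text
pics
{'clock': 0.0, 'q': array([ 1.28230055,  0.70709776, -0.02763471,  1.48499557,  0.02201177,
        0.95088377, -0.07549913]), 'qd': array([-0.00032945,  0.00031046, -0.00147094, -0.00091365, -0.0002959 ,
       -0.00082358, -0.00159226]), 'effort': array([-3.83720935e-04, -8.83230400e+01,  1.23512652e+00, -2.36175370e+01,
        1.70672103e-02,  6.33887059e-03, -6.01671587e-06]), 'position': array([ 140.4153777 , -557.33365463,  238.83110917]), 'eef_rot': array([[ 9.69694991e-01,  2.44318517e-01, -2.95504577e-04],
       [ 2.44318693e-01, -9.69694433e-01,  1.04053942e-03],
       [-3.23260955e-05, -1.08120316e-03, -9.99999415e-01]]), 'force': array([ 0.27115143, -0.57854761,  0.35659705]), 'wrist_torque': array([-0.05164273,  0.04125988, -0.02953542]), 'finger_force': 0.0, 'gripper_width': 85.17438688002905}
top {'K': array([[424.64852551,   0.        , 254.65293265],
       [  0.        , 424.64852551, 194.17730586],
       [  0.        ,   0.        ,   1.        ]]), 'T': array([[ 8.55062741e-03,  9.87535686e-01, -1.57162835e-01,
         4.29954930e+02],
       [-9.99928554e-01,  7.13117566e-03, -9.59340075e-03,
         1.18769868e+02],
       [-8.35306981e-03,  1.57233635e-01,  9.87526106e-01,
         1.20084336e+03],
       [ 0.00000000e+00,  0.00000000e+00,  0.00000000e+00,
         1.00000000e+00]])}
side {'K': array([[460.62961341,   0.        , 254.00470278],
       [  0.        , 460.62961341, 190.10124993],
       [  0.        ,   0.        ,   1.        ]]), 'T': array([[-9.37354849e-01,  1.04047184e-01, -3.32475669e-01,
         1.68940269e+02],
       [-3.47562871e-01, -3.44470113e-01,  8.72089670e-01,
         1.28655751e+03],
       [-2.37894567e-02,  9.33013679e-01,  3.59053669e-01,
         5.50334278e+02],
       [ 0.00000000e+00,  0.00000000e+00,  0.00000000e+00,
         1.00000000e+00]])}
```

View pics/top0.png

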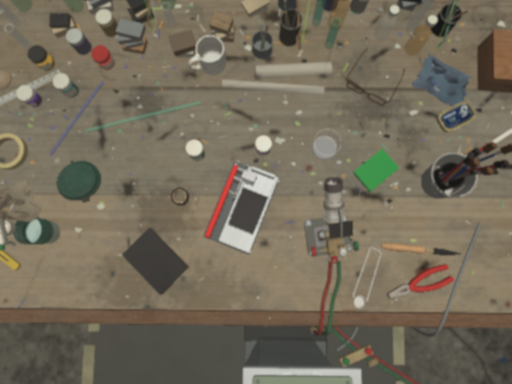

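View pics/side0.png

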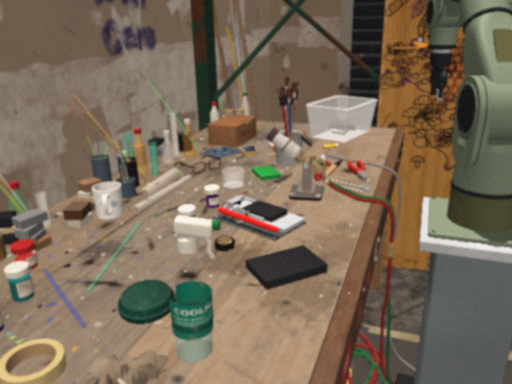

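The holder is at about (243,208) in the top view, red bar on the left from (208,236) to (236,167). The marver is the black plate in it at (248,212), and the end stop is at the top near (262,170). I'll enlarge it.

Run:
```python
import cv2
p=cv2.imread("pics/top0.png")[150:262,190:300]
cv2.imwrite("pics/c1.png",cv2.resize(p,None,fx=5.3,fy=5.3,interpolation=cv2.INTER_CUBIC))
```

```text
(no output)
```

View pics/c1.png

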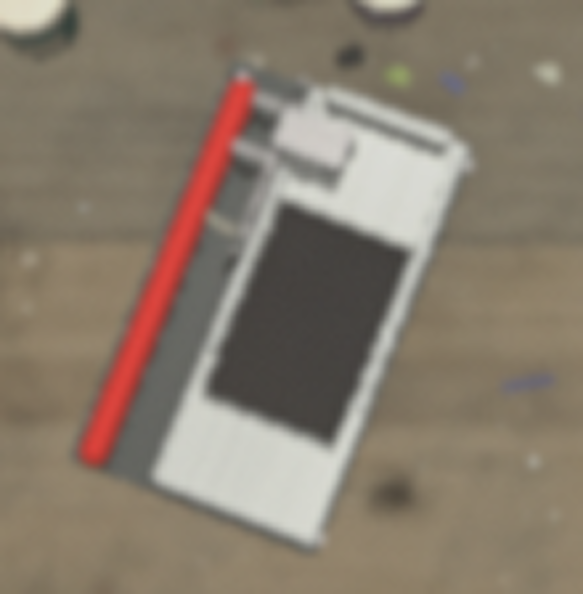

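```bash
cat > h.py <<'E'
import numpy as np
def ray(K,T,u,v,z):
    d=T[:3,:3]@np.array([(u-K[0,2])/K[0,0],-(v-K[1,2])/K[1,1],-1]);o=T[:3,3]
    return o+d*(z-o[2])/d[2]
E
python3 - <<'E'
from h import *
c=np.load("pics/top0c.npz");D=np.load("pics/top0.npy")
P={'mFL':(282,203,32),'mFR':(412,248,32),'mRR':(333,443,32),'mRL':(207,395,32),'barF':(243,80,32),'barR':(92,462,32),'bedRL':(153,478,16),'bedRR':(317,545,16)}
W={}
for n,(a,b,z) in P.items():
    u,v=190+(a+.5)/5.3-.5,150+(b+.5)/5.3-.5
    W[n]=ray(c['K'],c['T'],u,v,z);print(n,W[n].round(1))
# depth heights
for n,(a,b) in {'marver':(310,320),'bed':(250,470),'bar':(165,270),'bench':(480,300),'foot':(310,140)}.items():
    u,v=int(190+a/5.3),int(150+b/5.3);d=D[v,u];K,T=c['K'],c['T']
    print(n,(T[:3,:3]@(d*np.array([(u-K[0,2])/K[0,0],-(v-K[1,2])/K[1,1],-1]))+T[:3,3]).round(1))
f=lambda a,b:np.arctan2(*(W[a]-W[b])[1::-1])
print(f('mFL','mRL'),f('mFR','mRR'),f('barF','barR'),f('bedRL','bedRR')-np.pi/2)
print([np.linalg.norm(W[a]-W[b]) for a,b in(('mFL','mRL'),('mFL','mFR'),('barF','barR'),('bedRL','bedRR'))])
th=f('barF','barR');X=np.array([np.cos(th),np.sin(th)]);Y=np.array([-X[1],X[0]])
o1=(W['bedRL'][:2]+W['bedRR'][:2])/2+120*X
o2=(W['barF'][:2]+W['barR'][:2])/2-(-14.5)*X-78*Y
print(o1,o2);o=(o1+o2)/2
for n in W: print(n,((W[n][:2]-o)@X).round(1),((W[n][:2]-o)@Y).round(1))
E
```

```text
mFL [633.5 163.4  32. ]
mFR [610.   94.8  32. ]
mRR [507.4 135.3  32. ]
mRL [531.8 201.1  32. ]
barF [699.8 185.   32. ]
barR [496.6 260.1  32. ]
bedRL [489.4 229.8  16. ]
bedRR [455.3 143.4  16. ]
marver [571.2 148.1  34. ]
bed [494.8 178.3  16.3]
bar [598.1 223.1  37.7]
bench [586.8  58.2   5.1]
foot [664.4 148.8  47.4]
-0.35528051926185733 -0.3764619636273899 -0.3540535584904562 -0.3759555030443509
[np.float64(108.44220461721378), np.float64(72.53541057903296), np.float64(216.58992237993874), np.float64(92.88040949779888)]
[584.92890487 144.98831555] [584.75068252 144.36366383]
mFL 39.2 34.4
mFR 40.9 -38.1
mRR -69.4 -35.6
mRL -69.3 34.6
barF 93.8 77.7
barR -122.8 77.7
bedRL -119.0 46.8
bedRR -121.0 -46.1
```

Run:
```python
from h import *
c=np.load("pics/top0c.npz");D=np.load("pics/top0.npy");K,T=c['K'],c['T']
v,u=np.mgrid[:384,:512]
C=np.stack([(u-K[0,2])/K[0,0]*D,-(v-K[1,2])/K[1,1]*D,-D],-1)
W=C@T[:3,:3].T+T[:3,3];W=W[D>0]
w=[np.array(p) for p in[(140,-557),(400,-380),(460,0),(509,213)]]
for a,b in zip(w,w[1:]):
  for t in np.linspace(0,1,7):
    p=a+(b-a)*t;m=np.hypot(*(W[:,:2]-p).T)<110
    print(p.round(),W[m,2].max().round() if m.any() else None,end=' | ')
  print()
for x in(100,200,300,400,500,600):print(x,[ (lambda m:round(float(W[m,2].max())) if m.any() else None)((abs(W[:,0]-x)<50)&(abs(W[:,1]-y)<25)) for y in range(-550,300,50)])
```

```text
[ 140. -557.] -798.0 | [ 183. -528.] 8.0 | [ 227. -498.] 8.0 | [ 270. -468.] 23.0 | [ 313. -439.] 33.0 | [ 357. -410.] 33.0 | [ 400. -380.] 33.0 | 
[ 400. -380.] 33.0 | [ 410. -317.] 33.0 | [ 420. -253.] 33.0 | [ 430. -190.] 172.0 | [ 440. -127.] 204.0 | [450. -63.] 206.0 | [460.   0.] 204.0 | 
[460.   0.] 204.0 | [468.  36.] 196.0 | [476.  71.] 116.0 | [484. 106.] 40.0 | [493. 142.] 40.0 | [501. 177.] 40.0 | [509. 213.] 40.0 | 
100 [-802, -798, -797, -756, -753, -790, -782, -713, 16, 17, 18, 18, 19, 20, 16, -710, -798]
200 [None, None, None, -197, -2, None, None, None, -14, 6, 9, -7, -6, -2, -710, -725, None]
300 [8, 8, 7, 23, 12, 27, 33, 11, 22, 17, 18, 8, 7, 8, 8, 7, 7]
400 [7, 7, 18, 33, 33, 32, 29, 10, 9, 125, 121, 90, 7, 8, 7, 8, 9]
500 [9, 15, 18, 26, 26, 26, 27, 20, 96, 202, 206, 92, 9, 36, 39, 36, 39]
600 [11, 10, 116, 315, 318, 8, 11, 23, 15, 214, 219, 9, 23, 39, 50, 40, 39]
```

```bash
python3 -m inch '[{"tz":-0.4,"rz":0.545},{"tz":-0.4,"rz":0.545},{"tz":-0.4,"rz":0.545},{"tz":-0.4,"rz":0.545},{"tz":-0.4,"rz":0.545},{"tz":-0.4,"rz":0.545},{"tz":-0.4,"rz":0.545},{"tz":-0.4,"rz":0.545}]'
python3 -m inch '[{"tx":0.65,"ty":-0.94},{"tx":0.65,"ty":-0.94},{"tx":0.65,"ty":-0.94},{"tx":0.65,"ty":-0.94},{"tx":0.65,"ty":-0.94},{"tx":0.65,"ty":-0.94},{"tx":0.65,"ty":-0.94},{"tx":0.65,"ty":-0.94}]'
python3 -m inch '[{"tx":0.65,"ty":-0.94},{"tx":0.65,"ty":-0.94},{"tx":0.65,"ty":-0.94},{"tx":-0.2,"ty":-1},{"tx":-0.2,"ty":-1},{"tx":-0.2,"ty":-1},{"tx":-0.2,"ty":-1},{"tx":-0.2,"ty":-1}]'
```

```text
invalid input
invalid input
invalid input
```

```bash
python3 -m inch '[{"tx":0,"ty":0,"tz":-0.4,"rx":0,"ry":0,"rz":0.545,"claw":0},{"tx":0,"ty":0,"tz":-0.4,"rx":0,"ry":0,"rz":0.545,"claw":0},{"tx":0,"ty":0,"tz":-0.4,"rx":0,"ry":0,"rz":0.545,"claw":0},{"tx":0,"ty":0,"tz":-0.4,"rx":0,"ry":0,"rz":0.545,"claw":0},{"tx":0,"ty":0,"tz":-0.4,"rx":0,"ry":0,"rz":0.545,"claw":0},{"tx":0,"ty":0,"tz":-0.4,"rx":0,"ry":0,"rz":0.545,"claw":0},{"tx":0,"ty":0,"tz":-0.4,"rx":0,"ry":0,"rz":0.545,"claw":0},{"tx":0,"ty":0,"tz":-0.4,"rx":0,"ry":0,"rz":0.545,"claw":0}]'
```

```text
clock: 0.9
position: [140.5, -557.4, 319.4]
eef_rot: [[0.934, -0.357, -0.0], [-0.357, -0.934, 0.001], [-0.0, -0.001, -1.0]]
force: [0.2, -0.5, -0.4]
gripper_width: 85.2
finger_force: 0.0
```

```bash
python3 -m inch '[{"tx":0.65,"ty":-0.94,"tz":0,"rx":0,"ry":0,"rz":0,"claw":75},{"tx":0.65,"ty":-0.94,"tz":0,"rx":0,"ry":0,"rz":0,"claw":75},{"tx":0.65,"ty":-0.94,"tz":0,"rx":0,"ry":0,"rz":0,"claw":75},{"tx":0.65,"ty":-0.94,"tz":0,"rx":0,"ry":0,"rz":0,"claw":75},{"tx":0.65,"ty":-0.94,"tz":0,"rx":0,"ry":0,"rz":0,"claw":75},{"tx":0.65,"ty":-0.94,"tz":0,"rx":0,"ry":0,"rz":0,"claw":75},{"tx":0.65,"ty":-0.94,"tz":0,"rx":0,"ry":0,"rz":0,"claw":75},{"tx":0.65,"ty":-0.94,"tz":0,"rx":0,"ry":0,"rz":0,"claw":75}]'
python3 -m inch '[{"tx":0.65,"ty":-0.94,"tz":0,"rx":0,"ry":0,"rz":0,"claw":75},{"tx":0.65,"ty":-0.94,"tz":0,"rx":0,"ry":0,"rz":0,"claw":75},{"tx":0.65,"ty":-0.94,"tz":0,"rx":0,"ry":0,"rz":0,"claw":75},{"tx":-0.2,"ty":-1,"tz":0,"rx":0,"ry":0,"rz":0,"claw":75},{"tx":-0.2,"ty":-1,"tz":0,"rx":0,"ry":0,"rz":0,"claw":75},{"tx":-0.2,"ty":-1,"tz":0,"rx":0,"ry":0,"rz":0,"claw":75},{"tx":-0.2,"ty":-1,"tz":0,"rx":0,"ry":0,"rz":0,"claw":75},{"tx":-0.2,"ty":-1,"tz":0,"rx":0,"ry":0,"rz":0,"claw":75}]'
```

```text
clock: 1.7
position: [329.5, -426.9, 319.1]
eef_rot: [[0.935, -0.354, -0.0], [-0.354, -0.935, 0.0], [-0.0, -0.0, -1.0]]
force: [-0.9, -0.2, 0.2]
gripper_width: 60.3
finger_force: 0.0
clock: 2.5
position: [420.1, -252.3, 319.1]
eef_rot: [[0.935, -0.354, -0.0], [-0.354, -0.935, 0.0], [-0.0, -0.0, -1.0]]
force: [1.1, -1.0, -0.2]
gripper_width: 60.2
finger_force: 0.0
```

```bash
python3 -m inch '[{"tx":-0.17,"ty":-1,"tz":0,"rx":0,"ry":0,"rz":0,"claw":75},{"tx":-0.17,"ty":-1,"tz":0,"rx":0,"ry":0,"rz":0,"claw":75},{"tx":-0.17,"ty":-1,"tz":0,"rx":0,"ry":0,"rz":0,"claw":75},{"tx":-0.17,"ty":-1,"tz":0,"rx":0,"ry":0,"rz":0,"claw":75},{"tx":-0.17,"ty":-1,"tz":0,"rx":0,"ry":0,"rz":0,"claw":75},{"tx":-0.17,"ty":-1,"tz":0,"rx":0,"ry":0,"rz":0,"claw":75},{"tx":-0.17,"ty":-1,"tz":0,"rx":0,"ry":0,"rz":0,"claw":75},{"tx":-0.17,"ty":-1,"tz":0,"rx":0,"ry":0,"rz":0,"claw":75}]'
python3 -m inch '[{"tx":-0.17,"ty":-1,"tz":0,"rx":0,"ry":0,"rz":0,"claw":75},{"tx":-0.17,"ty":-1,"tz":0,"rx":0,"ry":0,"rz":0,"claw":75},{"tx":-0.17,"ty":-1,"tz":0,"rx":0,"ry":0,"rz":0,"claw":75},{"tx":-0.17,"ty":-1,"tz":0,"rx":0,"ry":0,"rz":0,"claw":75},{"tx":-0.17,"ty":-1,"tz":0,"rx":0,"ry":0,"rz":0,"claw":75},{"tx":-0.17,"ty":-1,"tz":0,"rx":0,"ry":0,"rz":0,"claw":75},{"tx":-0.17,"ty":-1,"tz":0,"rx":0,"ry":0,"rz":0,"claw":75},{"tx":-0.17,"ty":-1,"tz":0,"rx":0,"ry":0,"rz":0,"claw":75}]'
```

```text
clock: 3.3
position: [459.1, -53.2, 319.2]
eef_rot: [[0.935, -0.354, -0.0], [-0.354, -0.935, 0.0], [-0.0, 0.0, -1.0]]
force: [0.0, -0.9, 0.6]
gripper_width: 60.5
finger_force: 0.0
clock: 4.1
position: [498.1, 145.9, 319.2]
eef_rot: [[0.935, -0.354, -0.0], [-0.354, -0.935, -0.0], [-0.0, 0.0, -1.0]]
force: [0.1, -0.6, 0.6]
gripper_width: 60.0
finger_force: 0.0
```

```bash
python3 -m inch '[{"tx":-0.18,"ty":-0.9,"tz":0,"rx":0,"ry":0,"rz":0,"claw":75},{"tx":-0.18,"ty":-0.9,"tz":0,"rx":0,"ry":0,"rz":0,"claw":75},{"tx":-0.18,"ty":-0.86,"tz":0.6,"rx":0,"ry":0,"rz":0,"claw":75},{"tx":0,"ty":0,"tz":1,"rx":0,"ry":0,"rz":0,"claw":75},{"tx":0,"ty":0,"tz":1,"rx":0,"ry":0,"rz":0,"claw":75},{"tx":0,"ty":0,"tz":1,"rx":0,"ry":0,"rz":0,"claw":75},{"tx":0,"ty":0,"tz":1,"rx":0,"ry":0,"rz":0,"claw":75},{"tx":0,"ty":0,"tz":1,"rx":0,"ry":0,"rz":0,"claw":75}]'
python3 - <<'E'
from station import bot, optics
import cv2,numpy as np
c=optics.camera_params("wrist");p,d=optics.camera("wrist");print(c)
np.savez("pics/w1c.npz",K=c['K'],T=c['T'])
cv2.imwrite("pics/w1.png",cv2.resize(p,(768,576),interpolation=cv2.INTER_CUBIC));np.save("pics/w1.npy",d)
E
```

```text
clock: 4.9
position: [508.9, 211.7, 178.2]
eef_rot: [[0.935, -0.354, -0.0], [-0.354, -0.935, -0.0], [-0.0, 0.0, -1.0]]
force: [0.9, 0.5, -0.1]
gripper_width: 60.0
finger_force: 0.0
{'K': array([[299.65857026,   0.        , 253.64410259],
       [  0.        , 299.65857026, 192.64924202],
       [  0.        ,   0.        ,   1.        ]]), 'T': array([[-3.53962235e-01,  8.98311884e-01,  2.60281568e-01,
         5.74701010e+02],
       [-9.35259714e-01, -3.39997019e-01, -9.84443744e-02,
         1.86977299e+02],
       [ 6.12056659e-05, -2.78276456e-01,  9.60501021e-01,
         3.12858027e+02],
       [ 0.00000000e+00,  0.00000000e+00,  0.00000000e+00,
         1.00000000e+00]])}
```

View pics/w1.png

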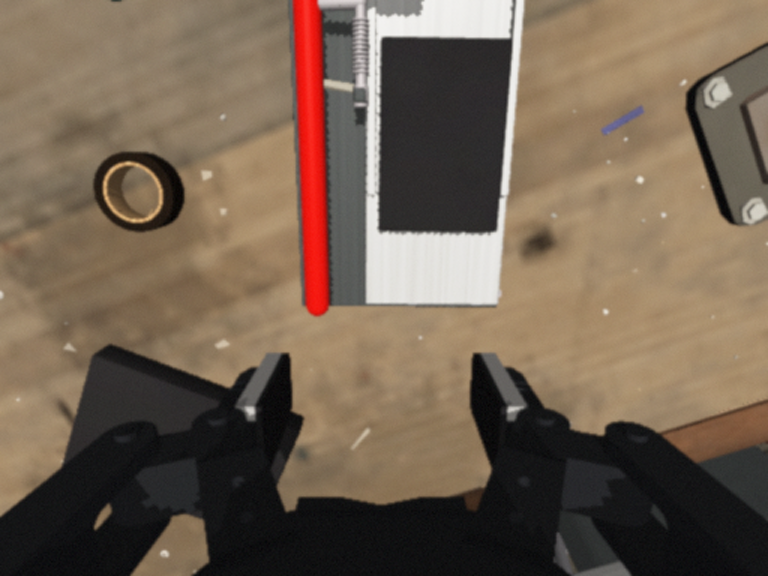

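Fingers straddle the line behind the holder: bar's rear end (317,312), bed rear corners (366,304)/(497,304), marver rear corners (380,231)/(497,231), and the tape roll well left.

Run:
```python
from h import *
c=np.load("pics/w1c.npz");th=-.3620;X=np.array([np.cos(th),np.sin(th)]);Y=np.array([-X[1],X[0]]);o=np.array([584.9,144.8])
for n,a,b,z in [('barR',317,314,26),('bar mid',312,150,34),('bedRL',366,304,16),('bedRR',497,304,16),('mRL',380,231,32),('mRR',497,231,32),('mFL',382,38,32),('mFR',511,38,32),('tape',139,191,19)]:
    w=ray(c['K'],c['T'],(a+.5)/1.5-.5,(b+.5)/1.5-.5,z)[:2];print(n,w.round(1),((w-o)@X).round(1),((w-o)@Y).round(1))
w=np.array([508.9,211.7]);print((w-o)@X,(w-o)@Y)
# finger tips from depth
D=np.load("pics/w1.npy");K,T=c['K'],c['T'];v,u=np.mgrid[:384,:512]
W=np.stack([(u-K[0,2])/K[0,0]*D,-(v-K[1,2])/K[1,1]*D,-D],-1)@T[:3,:3].T+T[:3,3]
for s in(slice(150,200),slice(300,370)):
    q=W[225:300,s].reshape(-1,3);q=q[(q[:,2]>120)&(q[:,2]<260)]
    h=np.c_[(q[:,:2]-o)@X,(q[:,:2]-o)@Y,q[:,2]];k=h[:,2]<h[:,2].min()+8;print(len(q),h[k].min(0),h[k].max(0))
```

```text
barR [495.9 262.8] -125.0 78.8
bar mid [593.9 223.2] -19.4 76.5
bedRL [487.9 230.7] -121.2 46.0
bedRR [455.7 145.7] -121.1 -44.9
mRL [534.3 202.7] -67.8 36.3
mRR [508.3 134.1] -67.8 -37.1
mFL [635.3 163.3] 40.6 35.1
mFR [609.7  95.7] 40.6 -37.1
tape [611.1 338.6] -44.2 190.5
-94.76679267884552 35.64919361450846
2389 [-105.95814846   65.65690218  174.49422568] [-83.35159921  76.78324053 182.48935231]
2741 [-106.0665209    -4.76245725  174.34637927] [-83.37898925   6.03846564 182.33724825]
```

```bash
python3 -m inch '[{"tx":0,"ty":-0.08,"tz":0.9,"rx":0,"ry":0,"rz":0,"claw":75},{"tx":0,"ty":0,"tz":0.9,"rx":0,"ry":0,"rz":0,"claw":75},{"tx":0,"ty":0,"tz":0.9,"rx":0,"ry":0,"rz":0,"claw":75},{"tx":0,"ty":0,"tz":0.9,"rx":0,"ry":0,"rz":0,"claw":75},{"tx":0,"ty":0,"tz":0.8,"rx":0,"ry":0,"rz":0,"claw":75},{"tx":0,"ty":0,"tz":0.5,"rx":0,"ry":0,"rz":0,"claw":75},{"tx":0,"ty":0,"tz":0.2,"rx":0,"ry":0,"rz":0,"claw":75},{"tx":0,"ty":0,"tz":0,"rx":0,"ry":0,"rz":0,"claw":75}]'
python3 -m inch '[{"tx":0,"ty":0,"tz":0.1,"rx":0,"ry":0,"rz":0,"claw":75},{"tx":0,"ty":0,"tz":0.1,"rx":0,"ry":0,"rz":0,"claw":75},{"tx":0,"ty":0,"tz":0.1,"rx":0,"ry":0,"rz":0,"claw":75},{"tx":0,"ty":0,"tz":0.1,"rx":0,"ry":0,"rz":0,"claw":75},{"tx":0,"ty":0,"tz":0.1,"rx":0,"ry":0,"rz":0,"claw":75},{"tx":0,"ty":0,"tz":0.1,"rx":0,"ry":0,"rz":0,"claw":75},{"tx":0,"ty":0,"tz":0,"rx":0,"ry":0,"rz":0,"claw":75},{"tx":0,"ty":0,"tz":0,"rx":0,"ry":0,"rz":0,"claw":75}]'
```

```text
clock: 5.75
position: [509.8, 213.7, 51.9]
eef_rot: [[0.935, -0.354, -0.0], [-0.354, -0.935, -0.0], [-0.0, 0.0, -1.0]]
force: [-0.3, -0.0, 0.1]
gripper_width: 60.3
finger_force: 0.0
clock: 6.55
position: [509.7, 213.7, 36.8]
eef_rot: [[0.935, -0.354, -0.0], [-0.354, -0.935, 0.0], [-0.0, -0.0, -1.0]]
force: [0.2, 0.3, -0.1]
gripper_width: 60.2
finger_force: 0.0
```

```bash
python3 -m inch '[{"tx":0,"ty":0,"tz":0.08,"rx":0,"ry":0,"rz":0,"claw":75},{"tx":0,"ty":0,"tz":0.08,"rx":0,"ry":0,"rz":0,"claw":75},{"tx":0,"ty":0,"tz":0.08,"rx":0,"ry":0,"rz":0,"claw":75},{"tx":0,"ty":0,"tz":0,"rx":0,"ry":0,"rz":0,"claw":75},{"tx":0,"ty":0,"tz":0,"rx":0,"ry":0,"rz":0,"claw":75},{"tx":0,"ty":0,"tz":0,"rx":0,"ry":0,"rz":0,"claw":75},{"tx":0,"ty":0,"tz":0,"rx":0,"ry":0,"rz":0,"claw":75},{"tx":0,"ty":0,"tz":0,"rx":0,"ry":0,"rz":0,"claw":75}]'
python3 - <<'E'
from station import bot, optics
import cv2,numpy as np
c=optics.camera_params("wrist");p,d=optics.camera("wrist");print(bot.get_state()['force'])
np.savez("pics/w2c.npz",K=c['K'],T=c['T'])
cv2.imwrite("pics/w2.png",cv2.resize(p,(768,576),interpolation=cv2.INTER_CUBIC));np.save("pics/w2.npy",d)
E
```

```text
clock: 7.35
position: [509.8, 213.7, 30.9]
eef_rot: [[0.935, -0.354, 0.0], [-0.354, -0.935, 0.0], [0.0, -0.0, -1.0]]
force: [0.7, 1.3, 3.0]
gripper_width: 60.3
finger_force: 1.5
[1.28917649 1.62696215 4.45784748]
```

View pics/w2.png

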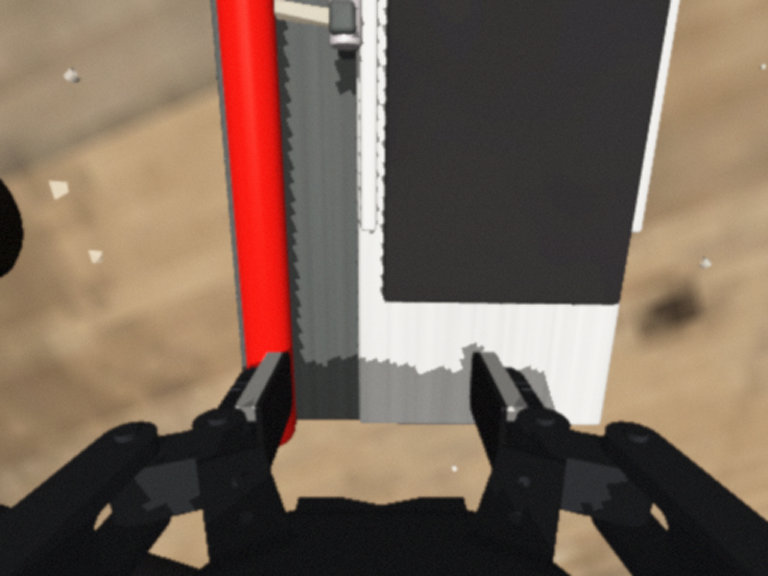

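```bash
python3 -m inch '[{"tx":0,"ty":0,"tz":0.06,"rx":0,"ry":0,"rz":0,"claw":75},{"tx":0,"ty":0,"tz":0.06,"rx":0,"ry":0,"rz":0,"claw":75},{"tx":0,"ty":0,"tz":0.06,"rx":0,"ry":0,"rz":0,"claw":75},{"tx":0,"ty":0,"tz":0.06,"rx":0,"ry":0,"rz":0,"claw":75},{"tx":0,"ty":0,"tz":0,"rx":0,"ry":0,"rz":0,"claw":75},{"tx":0,"ty":0,"tz":0,"rx":0,"ry":0,"rz":0,"claw":75},{"tx":0,"ty":0,"tz":0,"rx":0,"ry":0,"rz":0,"claw":75},{"tx":0,"ty":0,"tz":0,"rx":0,"ry":0,"rz":0,"claw":75}]'
python3 - <<'E'
from station import bot, optics
import numpy as np
from h import *
for i in range(3):
    c=optics.camera_params("wrist");p,d=optics.camera("wrist");s=bot.get_state();print(s['force'].round(1),s['position'].round(1))
K,T=c['K'],c['T'];v,u=np.mgrid[:384,:512]
W=np.stack([(u-K[0,2])/K[0,0]*d,-(v-K[1,2])/K[1,1]*d,-d],-1)@T[:3,:3].T+T[:3,3]
th=-.3620;X=np.array([np.cos(th),np.sin(th)]);Y=np.array([-X[1],X[0]]);o=np.array([584.9,144.8])
hx=(W[...,:2]-o)@X;hy=(W[...,:2]-o)@Y
p=p.astype(int);red=(p[...,2]>150)&(p[...,1]<70)
for a in(-75,-60,-45,-30):
    m=red&(abs(hx-a)<4)&(d>0);q=W[m,2];print('bar',a,np.percentile(q,97) if q.size else None,np.median(hy[m]))
m=(abs(hx+50)<10)&(abs(hy)<15);print('marver top',np.median(W[m,2]))
m=(abs(hx+75)<4)&(abs(hy-20)<5);print('bed',np.median(W[m,2]))
m=(u<200)&(v>225)&(v<280)&(u>150)&(hy>60)&(hx<-80)&(p.max(-1)<200)&~red;print('finger low',np.percentile(W[m,2],[1,5,10]))
E
```

```text
clock: 8.2
position: [509.6, 213.0, 24.8]
eef_rot: [[0.935, -0.355, -0.001], [-0.355, -0.935, -0.001], [-0.0, 0.001, -1.0]]
force: [-1.1, -2.7, 7.3]
gripper_width: 60.2
finger_force: 3.9
[-1.4 -2.7  8.4] [509.6 213.   24.8]
[-1.  -3.4  7.9] [509.6 213.   24.8]
[-1.3 -3.9  7.9] [509.6 213.   24.8]
bar -75 22.980927492204085 72.42284799084514
bar -60 22.995513257443562 72.39045501298654
bar -45 23.170677418196973 72.3247526618272
bar -30 23.023154580357016 72.08794242872784
marver top 32.11092404861648
bed 105.16577585208974
finger low [-0.29641582  0.72779706  3.66839776]
```

```bash
python3 -m inch '[{"tx":0.1,"ty":0,"tz":0,"rx":0,"ry":0,"rz":0,"claw":75},{"tx":0.2,"ty":0,"tz":0,"rx":0,"ry":0,"rz":0,"claw":75},{"tx":0.2,"ty":0,"tz":0,"rx":0,"ry":0,"rz":0,"claw":75},{"tx":0.15,"ty":0,"tz":0,"rx":0,"ry":0,"rz":0,"claw":75},{"tx":0.15,"ty":0,"tz":0,"rx":0,"ry":0,"rz":0,"claw":75},{"tx":0.15,"ty":0,"tz":0,"rx":0,"ry":0,"rz":0,"claw":75},{"tx":0.15,"ty":0,"tz":0,"rx":0,"ry":0,"rz":0,"claw":75},{"tx":0.1,"ty":0,"tz":0,"rx":0,"ry":0,"rz":0,"claw":75}]'
cat > look.py <<'E'
from station import bot, optics
import numpy as np,cv2,sys
from h import *
c=optics.camera_params("wrist");p,d=optics.camera("wrist");s=bot.get_state();print(s['clock'],s['force'].round(1),s['position'].round(1))
K,T=c['K'],c['T'];v,u=np.mgrid[:384,:512]
W=np.stack([(u-K[0,2])/K[0,0]*d,-(v-K[1,2])/K[1,1]*d,-d],-1)@T[:3,:3].T+T[:3,3]
th=-.3620;X=np.array([np.cos(th),np.sin(th)]);Y=np.array([-X[1],X[0]]);o=np.array([584.9,144.8])
hx=(W[...,:2]-o)@X;hy=(W[...,:2]-o)@Y
print('tcp',(s['position'][:2]-o)@X,(s['position'][:2]-o)@Y)
q=p.astype(int);m=(q[...,2]>150)&(q[...,1]<70)&(hx<0)&(hx>-60)&(d>0)
print('bar',np.percentile(W[m,2],97) if m.any() else None)
m=(q.max(-1)<90)&(abs(W[...,2]-32)<2.5)
for y in(20,-10,-30):
    r=hx[m&(abs(hy-y)<3)]
    if r.size:print('marver',y,np.percentile(r,[1,99]).round(1))
cv2.imwrite(f"pics/{sys.argv[1]}.png",cv2.resize(p,(768,576),interpolation=cv2.INTER_CUBIC))
E
python3 look.py w3
```

```text
clock: 9.15
position: [536.8, 203.2, 24.6]
eef_rot: [[0.935, -0.354, -0.003], [-0.354, -0.935, 0.0], [-0.002, 0.001, -1.0]]
force: [-6.3, 2.2, 7.7]
gripper_width: 59.9
finger_force: 4.5
9.2 [-4.6  1.3  6.8] [537.2 203.1  24.6]
tcp -65.25606095043854 37.609930065454584
bar 22.655899279786745
marver 20 [-51.7  42. ]
marver -10 [-52.2  42. ]
marver -30 [-52.8  42.1]
```

```bash
python3 -m inch '[{"tx":0.15,"ty":0,"tz":0,"rx":0,"ry":0,"rz":0,"claw":75},{"tx":0.17,"ty":0,"tz":0,"rx":0,"ry":0,"rz":0,"claw":75},{"tx":0.17,"ty":0,"tz":0,"rx":0,"ry":0,"rz":0,"claw":75},{"tx":0.17,"ty":0,"tz":0,"rx":0,"ry":0,"rz":0,"claw":75},{"tx":0.17,"ty":0,"tz":0,"rx":0,"ry":0,"rz":0,"claw":75},{"tx":0.17,"ty":0,"tz":0,"rx":0,"ry":0,"rz":0,"claw":75},{"tx":0.15,"ty":0,"tz":0,"rx":0,"ry":0,"rz":0,"claw":75},{"tx":0.1,"ty":0,"tz":0,"rx":0,"ry":0,"rz":0,"claw":75}]'
python3 look.py w4
```

```text
clock: 10.0
position: [566.0, 192.3, 24.6]
eef_rot: [[0.935, -0.354, -0.003], [-0.354, -0.935, 0.0], [-0.002, 0.001, -1.0]]
force: [-6.9, 3.0, 8.9]
gripper_width: 60.3
finger_force: 4.7
10.05 [-6.   1.6  8. ] [566.3 192.1  24.6]
tcp -34.12463001110504 37.69536105037915
bar 22.482215293950844
marver 20 [-20.7  65.4]
marver -10 [-21.4  73.2]
marver -30 [-21.9  73.3]
```

```bash
python3 -m inch '[{"tx":0.08,"ty":0,"tz":0,"rx":0,"ry":0,"rz":0,"claw":75},{"tx":0.08,"ty":0,"tz":0,"rx":0,"ry":0,"rz":0,"claw":75},{"tx":0.08,"ty":0,"tz":0,"rx":0,"ry":0,"rz":0,"claw":75},{"tx":0.08,"ty":0,"tz":0,"rx":0,"ry":0,"rz":0,"claw":75},{"tx":0.06,"ty":0,"tz":0,"rx":0,"ry":0,"rz":0,"claw":75},{"tx":0.04,"ty":0,"tz":0,"rx":0,"ry":0,"rz":0,"claw":75},{"tx":0,"ty":0,"tz":0,"rx":0,"ry":0,"rz":0,"claw":75},{"tx":0,"ty":0,"tz":0,"rx":0,"ry":0,"rz":0,"claw":75}]'
python3 look.py w5
```

```text
clock: 10.85
position: [575.9, 188.6, 24.6]
eef_rot: [[0.935, -0.354, -0.002], [-0.354, -0.935, 0.0], [-0.002, 0.001, -1.0]]
force: [-4.8, 2.6, 7.1]
gripper_width: 60.4
finger_force: 4.0
10.9 [-5.3  1.5  7.8] [575.9 188.6  24.6]
tcp -23.928834123956968 37.74606293556567
bar 22.439617974674327
marver 20 [-10.3  64.7]
marver -10 [-10.7  83.8]
marver -30 [-11.5  83.7]
```

```bash
python3 -m inch '[{"tx":0.04,"ty":0,"tz":0,"rx":0,"ry":0,"rz":0,"claw":75},{"tx":0.04,"ty":0,"tz":0,"rx":0,"ry":0,"rz":0,"claw":75},{"tx":0.02,"ty":0,"tz":0,"rx":0,"ry":0,"rz":0,"claw":75},{"tx":0,"ty":0,"tz":0,"rx":0,"ry":0,"rz":0,"claw":75},{"tx":0,"ty":0,"tz":0,"rx":0,"ry":0,"rz":0,"claw":75},{"tx":0,"ty":0,"tz":0,"rx":0,"ry":0,"rz":0,"claw":75},{"tx":0,"ty":0,"tz":0,"rx":0,"ry":0,"rz":0,"claw":75},{"tx":0,"ty":0,"tz":0,"rx":0,"ry":0,"rz":0,"claw":75}]'
python3 look.py w6
```

```text
clock: 11.7
position: [577.1, 188.1, 24.5]
eef_rot: [[0.935, -0.354, -0.005], [-0.354, -0.935, 0.001], [-0.004, 0.001, -1.0]]
force: [-12.9, 3.0, 12.0]
gripper_width: 60.2
finger_force: 7.4
11.75 [-11.4   4.   12.2] [577.2 188.1  24.5]
tcp -22.576806509113226 37.7528449155157
bar 22.295200697508488
marver 20 [-9.  64.6]
marver -10 [-9.7 85.1]
marver -30 [-10.3  85.1]
```

```bash
python3 -m inch '[{"tx":0.04,"ty":0,"tz":0,"rx":0,"ry":0,"rz":0,"claw":75},{"tx":0.04,"ty":0,"tz":0,"rx":0,"ry":0,"rz":0,"claw":75},{"tx":0,"ty":0,"tz":0,"rx":0,"ry":0,"rz":0,"claw":75},{"tx":0,"ty":0,"tz":0,"rx":0,"ry":0,"rz":0,"claw":75},{"tx":0,"ty":0,"tz":0,"rx":0,"ry":0,"rz":0,"claw":75},{"tx":0,"ty":0,"tz":0,"rx":0,"ry":0,"rz":0,"claw":75},{"tx":0,"ty":0,"tz":0,"rx":0,"ry":0,"rz":0,"claw":75},{"tx":0,"ty":0,"tz":0,"rx":0,"ry":0,"rz":0,"claw":75}]'
python3 look.py w7
```

```text
clock: 12.55
position: [577.4, 188.0, 24.4]
eef_rot: [[0.935, -0.353, -0.008], [-0.353, -0.935, 0.001], [-0.008, 0.002, -1.0]]
force: [-22.7, 7.4, 17.9]
gripper_width: 60.2
finger_force: 13.2
12.6 [-22.9   6.8  18.2] [577.4 188.   24.3]
tcp -22.33459975600191 37.72071666117547
bar 22.187339329220165
marver 20 [-9.  64.6]
marver -10 [-9.2 85.2]
marver -30 [-10.2  85.3]
```

View pics/w7.png

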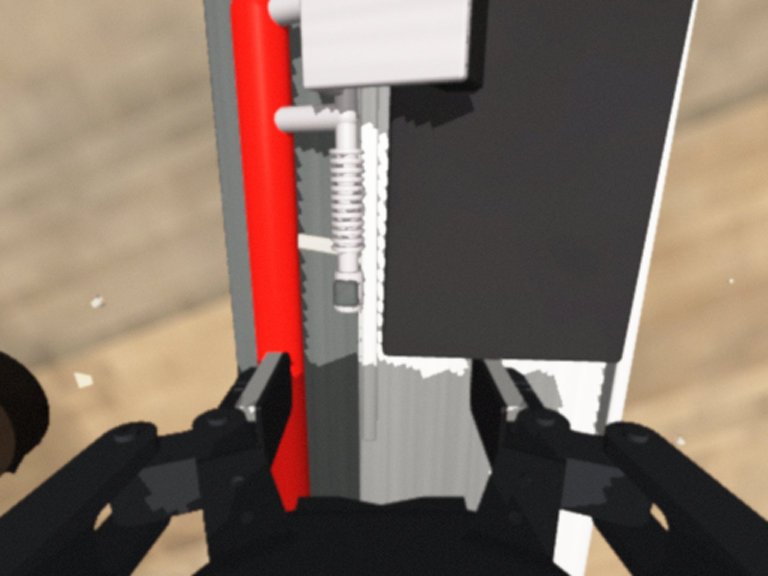

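Hard stop reached (force up, no more travel); the foot at (480,40) sits over the marver. Rear edge runs (385,354)–(619,361); I'll check the yaw against the bar.

```bash
cat > yaw.py <<'E'
import cv2,sys
from station import optics
from h import *
c=optics.camera_params("wrist");p,d=optics.camera("wrist");K,T=c['K'],c['T']
th=-.3620;X=np.array([np.cos(th),np.sin(th)]);Y=np.array([-X[1],X[0]]);o=np.array([584.9,144.8])
def H(u,v,z): w=ray(K,T,u,v,z)[:2]-o;return w@X,w@Y
q=p.astype(int);red=(q[...,2]>140)&(q[...,1]<80);dark=q.max(-1)<85
g=p.max(-1).astype(float)
bar=np.array([H(np.mean(np.where(red[v,:230])[0]),v,22) for v in range(20,225,5) if red[v,:230].any()])
print('bar yaw',np.polyfit(bar[:,0],bar[:,1],1))
L=[];R=[];B=[]
for v in range(90,225,4):
    r=np.where(dark[v,290:460])[0]+290
    L.append(H(np.where(dark[v,:300])[0][-1],v,32)) if 0 else None
    R.append(H(r[-1]+.5,v,32))
R=np.array(R);k=np.polyfit(R[:,0],R[:,1],1);print('marver right yaw',k,np.std(R[:,1]-np.polyval(k,R[:,0])))
for u in list(range(262,308,4))+list(range(345,408,4)):
    r=np.where(dark[200:260,u])[0]
    e=200
    while e<260 and dark[e,u]:e+=1
    B.append(H(u,e-.5,32))
B=np.array(B);B=B[abs(B[:,0]-np.median(B[:,0]))<3];k=np.polyfit(B[:,1],B[:,0],1);print('rear: yaw',-k[0],'x0',k[1],len(B))
# right rail: bright strip outer edge vs inner
for v in range(10,220,30):
    r=np.where(g[v,380:480]>215)[0]+380
    if r.size:print(v,r[0],r[-1],np.round(H(r[0],v,24),1),np.round(H(r[-1],v,24),1))
E
python3 yaw.py
```

```text
bar yaw [-5.02719579e-04  7.12366756e+01]
marver right yaw [-2.98049008e-02 -3.61531719e+01] 0.1211190012289389
rear: yaw -0.031218580213732038 x0 -10.594322748844034 28
10 461 462 [ 84.6 -44.3] [ 84.6 -44.7]
40 455 457 [ 73.8 -44. ] [ 73.8 -44.8]
70 449 451 [ 62.5 -43.7] [ 62.5 -44.5]
100 443 446 [ 50.5 -43.4] [ 50.5 -44.6]
130 437 441 [ 37.9 -43. ] [ 37.9 -44.8]
160 431 435 [ 24.5 -42.6] [ 24.5 -44.4]
190 425 430 [ 10.3 -42.2] [ 10.3 -44.6]
```

The marver is cocked by about -0.03 rad, so its front-left corner is on the stop and finger friction is holding the rear. I'll drag the rear towards -y (tool +y) while keeping the pressure on.

```bash
python3 -m inch '[{"tx":0,"ty":0.04,"tz":0,"rx":0,"ry":0,"rz":0,"claw":75},{"tx":0,"ty":0.04,"tz":0,"rx":0,"ry":0,"rz":0,"claw":75},{"tx":0,"ty":0.04,"tz":0,"rx":0,"ry":0,"rz":0,"claw":75},{"tx":0,"ty":0.04,"tz":0,"rx":0,"ry":0,"rz":0,"claw":75},{"tx":0,"ty":0,"tz":0,"rx":0,"ry":0,"rz":0,"claw":75},{"tx":0,"ty":0,"tz":0,"rx":0,"ry":0,"rz":0,"claw":75},{"tx":0,"ty":0,"tz":0,"rx":0,"ry":0,"rz":0,"claw":75},{"tx":0,"ty":0,"tz":0,"rx":0,"ry":0,"rz":0,"claw":75}]'
python3 look.py w8; python3 yaw.py | head -3
```

```text
clock: 13.45
position: [577.0, 185.2, 24.5]
eef_rot: [[0.936, -0.353, -0.006], [-0.353, -0.936, 0.003], [-0.006, -0.0, -1.0]]
force: [-15.7, 11.4, 13.9]
gripper_width: 60.2
finger_force: 13.0
13.5 [-16.7  11.9  13.8] [577.  185.2  24.5]
tcp -21.702594559838268 34.95846471674132
bar 22.964272116583025
marver 20 [-8.5 64.4]
marver -10 [-8.9 85.8]
marver -30 [-9.1 85.9]
bar yaw [-7.02417858e-04  7.16847915e+01]
marver right yaw [-6.61874861e-03 -3.84339995e+01] 0.1219488815055948
rear: yaw -0.011451047237648632 x0 -9.95589617429724 28
```

```bash
python3 -m inch '[{"tx":0.02,"ty":0.04,"tz":0,"rx":0,"ry":0,"rz":0,"claw":75},{"tx":0.02,"ty":0.04,"tz":0,"rx":0,"ry":0,"rz":0,"claw":75},{"tx":0,"ty":0,"tz":0,"rx":0,"ry":0,"rz":0,"claw":75},{"tx":0,"ty":0,"tz":0,"rx":0,"ry":0,"rz":0,"claw":75},{"tx":0,"ty":0,"tz":0,"rx":0,"ry":0,"rz":0,"claw":75},{"tx":0,"ty":0,"tz":0,"rx":0,"ry":0,"rz":0,"claw":75},{"tx":0,"ty":0,"tz":0,"rx":0,"ry":0,"rz":0,"claw":75},{"tx":0,"ty":0,"tz":0,"rx":0,"ry":0,"rz":0,"claw":75}]'
python3 look.py w9; python3 yaw.py | head -3
```

```text
clock: 14.35
position: [576.9, 184.9, 24.6]
eef_rot: [[0.936, -0.352, -0.006], [-0.352, -0.936, 0.005], [-0.007, -0.003, -1.0]]
force: [-17.6, 22.0, 13.5]
gripper_width: 60.4
finger_force: 15.3
14.4 [-17.5  21.5  13.9] [576.9 184.9  24.6]
tcp -21.638773855041997 34.64300391552307
bar 23.25971249358452
marver 20 [-8.5 64.3]
marver -10 [-8.9 86. ]
marver -30 [-8.5 86. ]
bar yaw [-1.08526338e-03  7.19171554e+01]
marver right yaw [-6.15802247e-03 -3.84730604e+01] 0.12502443991179174
rear: yaw -0.011485694545355089 x0 -9.854305991198983 28
```

Flush now: the rear reads -8.5/-8.9/-8.5 across the width, and the side force is building against the rail. I'll back off the rear face first, then raise to release the clip.

```bash
python3 -m inch '[{"tx":-0.12,"ty":0,"tz":0,"rx":0,"ry":0,"rz":0,"claw":75},{"tx":-0.12,"ty":0,"tz":0,"rx":0,"ry":0,"rz":0,"claw":75},{"tx":-0.12,"ty":0,"tz":0,"rx":0,"ry":0,"rz":0,"claw":75},{"tx":0,"ty":0,"tz":0,"rx":0,"ry":0,"rz":0,"claw":75},{"tx":0,"ty":0,"tz":0,"rx":0,"ry":0,"rz":0,"claw":75},{"tx":0,"ty":0,"tz":0,"rx":0,"ry":0,"rz":0,"claw":75},{"tx":0,"ty":0,"tz":0,"rx":0,"ry":0,"rz":0,"claw":75},{"tx":0,"ty":0,"tz":0,"rx":0,"ry":0,"rz":0,"claw":75}]'
python3 look.py w10; python3 yaw.py | head -3
```

```text
clock: 15.25
position: [571.5, 183.8, 24.8]
eef_rot: [[0.935, -0.354, -0.0], [-0.354, -0.935, 0.0], [-0.0, -0.0, -1.0]]
force: [-1.4, -0.0, 0.7]
gripper_width: 60.3
finger_force: 0.4
15.3 [-0.8 -1.3  0.3] [571.5 183.8  24.8]
tcp -26.341632597435616 31.755106687895815
bar 30.04894961242705
marver 20 [-8.7 64.3]
marver -10 [-10.1  81.4]
marver -30 [-8.8 81.4]
bar yaw [-8.77726527e-04  7.66960505e+01]
marver right yaw [-7.44144004e-03 -3.84607481e+01] 0.1239783736516443
rear: yaw -0.010097674405221755 x0 -9.937737889931443 28
```

The clip has come down (bar top 30 mm ≈ 0.17 rad) and the marver is still home. Now moving clear.

```bash
python3 -m inch '[{"tx":-0.1,"ty":0.1,"tz":0,"rx":0,"ry":0,"rz":0,"claw":75},{"tx":0,"ty":0,"tz":-0.2,"rx":0,"ry":0,"rz":0,"claw":75},{"tx":0,"ty":0,"tz":-0.4,"rx":0,"ry":0,"rz":0,"claw":75},{"tx":0,"ty":0,"tz":-0.8,"rx":0,"ry":0,"rz":0,"claw":75},{"tx":0,"ty":0,"tz":-1,"rx":0,"ry":0,"rz":0,"claw":75},{"tx":0,"ty":0,"tz":-1,"rx":0,"ry":0,"rz":0,"claw":75},{"tx":-0.5,"ty":0,"tz":-1,"rx":0,"ry":0,"rz":0,"claw":75},{"tx":-0.5,"ty":0,"tz":-1,"rx":0,"ry":0,"rz":0,"claw":75}]'
python3 look.py w11; python3 yaw.py | head -3
```

```text
clock: 16.15
position: [544.6, 191.3, 161.7]
eef_rot: [[0.935, -0.354, 0.001], [-0.354, -0.935, 0.0], [0.001, -0.001, -1.0]]
force: [0.3, 0.4, -0.6]
gripper_width: 60.3
finger_force: 0.0
16.2 [0.3 3.2 6.8] [544.2 192.8 165.3]
tcp -55.06120831020483 30.45341675529874
bar 30.072035356978702
marver 20 [-9.8 94.7]
marver -10 [-9.8 94.3]
marver -30 [-9.7 94.3]
bar yaw [-8.38160240e-03  7.70511006e+01]Traceback (most recent call last):
  File "yaw.py", line 15, in <module>
    R.append(H(r[-1]+.5,v,32))
               ~^^^^
IndexError: index -1 is out of bounds for axis 0 with size 0
```

View pics/w11.png

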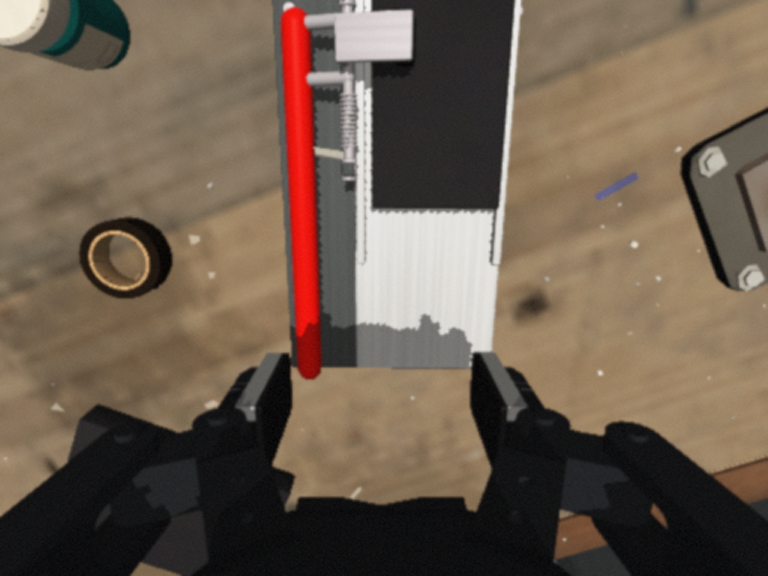

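The rear edge is straight at holder x ≈ -9.8 (pixels (372,210)–(497,210)). The foot (375,35) rests on the marver, and the jar and tape roll haven't moved.

```bash
python3 -m inch '[{"tx":0,"ty":0,"tz":-0.5,"rx":0,"ry":0,"rz":0,"claw":75},{"tx":0,"ty":0,"tz":-0.5,"rx":0,"ry":0,"rz":0,"claw":75},{"tx":0,"ty":0,"tz":0,"rx":0,"ry":0,"rz":0,"claw":75},{"tx":0,"ty":0,"tz":0,"rx":0,"ry":0,"rz":0,"claw":75},{"tx":0,"ty":0,"tz":0,"rx":0,"ry":0,"rz":0,"claw":75},{"tx":0,"ty":0,"tz":0,"rx":0,"ry":0,"rz":0,"claw":75},{"tx":0,"ty":0,"tz":0,"rx":0,"ry":0,"rz":0,"claw":75},{"tx":0,"ty":0,"tz":0,"rx":0,"ry":0,"rz":0,"claw":75}]'
python3 look.py w12; python3 -c "
from station import workorder;print(workorder.sign_off())"
```

```text
clock: 17.05
position: [544.8, 191.2, 184.7]
eef_rot: [[0.935, -0.354, -0.0], [-0.354, -0.935, -0.0], [-0.0, 0.0, -1.0]]
force: [-0.4, -0.0, 0.3]
gripper_width: 60.5
finger_force: 0.0
17.1 [-0.  -0.8 -1.2] [544.8 191.3 184.7]
tcp -53.93009818417114 29.249811620936367
bar 30.156873085739957
marver 20 [-9.2 97.6]
marver -10 [-10.1  97. ]
marver -30 [-10.1  96.8]
the job is handed in; nothing more can be done
None
```

The job is handed in at 17.1 s: the marver is flat and home against the end stop (rear edge at about holder x = -10 mm), the clip is down on it (bar top 30 mm, about 0.17 rad), and the arm is clear; sign-off returned no verdict.

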